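Put croquettes to keep warm on the hot plate

ROBOT

A 7-joint arm with a two-finger parallel gripper is mounted at the origin on the work surface. World frame = base frame: x ahead of the robot, y to its left, z up, the work surface at z = 0. Lengths are in mm, angles in rad, forces in N, time in s.
With the tool pointing down it reaches from about 400 to 900 mm from the base axis. Payload 5.6 kg.
Tool frame: the origin (TCP) lies midway between the tips of the shut fingers; the grasp point (between the pads) lies 19 mm behind it; z points along the fingers, y is the line along which they close (so a half turn about z gives the same grasp; the last joint's range is limited). The gripper opens to 92 mm and grips with 3 to 60 N. Pads are 20 mm wide; open, the fingers measure 128 mm over their backs; the gripper's body (75 mm by 189 mm) begins 69 mm behind the grasp point.
Start: joints at [-1.159, 0.468, -0.012, 1.603, 0.006, 1.071, -0.056], TCP at [285.574, 583.915, 214.592] pointing down, gripper open.
Joint ranges: [-2.53, 2.53], [-0.31, 2.02], [-1.57, 1.55], [0.28, 2.44], [-1.29, 4.43], [0.15, 1.84], [-2.92, 2.92]. Speed limits (rad/s): [2.57, 2.57, 3.14, 3.14, 3.14, 3.14, 3.14].

INTERFACE

Orientations are given as a rotation vector (axis times angle).
In Python, from cell import robot, grip, kin, viewer gives the robot as it stands. Calls block until the motion is done:
- robot.movep(position, orientation): joint-space move of the TCP to a pose.
- robot.servo_line(position, feed=150, rotation=None): straight line of the TCP; rotation=None keeps the orientation; feed is the mean speed in mm/s.
- robot.goto_joints(angles): joint-space move.
- grip(opening, newtons=None): opening from 0.0 (shut) to 1.0 (fully open); newtons is the grip in N (None keeps the last); returns when the fingers have stopped.
- robot.hold(seconds).
- kin.ik(position, orientation): joint angles nearest the present ones, or None.
- robot.observe(): the state.
- viewer.read_camera(name): name is "scene" or "top" or "wrist"; returns the picture (420x560x3 uint8, red, green, blue); there is no depth.
- viewer.camera_info(name): a dict with "camera_matrix" (3x3 intrinsics, pixels), "R" (3x3) and "t" (3): a world point X has camera coordinates R X + t. Camera axes: x right, y down, z forward; pixel columns grow to the right and rows downward; lengths in mm; the calibration is good to about 2 mm. A picture is of the moment at which its call begins: read the wrist's pose just before it. camera_info takes no time and is no camera call; for the wrist camera it gives the pose at the moment of the call.
A pose or a line that the arm cannot do raises robot.IKError and nothing moves.
- robot.job_done(): hands the job in; it is judged then, once.
Trained networks look in the newest picture that a camera, given by its name, has taken for a name from the list of things; names that differ only in an ending like _2 or _b are one class to them, and where a whole thing is asked for, a point or a joint stands for the part that bears it (a point fixed in the world has none). Each returns a list of dicts, best first, with "confidence" (0 to 1); they miss things now and then, are a little off and sometimes report something else, mostly with a low value. They report only what shows in the picture. A call takes as long as a camera call. They do not tell look-alikes from the thing itself.
- viewer.silhouettes(name, camera): "mask" (420x560 bool, what is visible of it).
- viewer.pinpoint(name, camera): "at" ([x, y, z] in mm, in the coordinates of the camera as it stood for that picture, good to about 4 mm: a listed point, or the origin of a listed thing).
The state is a dict: "t": time; "joints": joint angles; "joint_velocities": joint speeds; "joint_torque": joint torques, N m; "tcp_pos": TCP position; "tcp_rot": TCP orientation; "contact_force": force on the tool from outside, world axes, zero at the start; "wrist_torque": the same for the moment, N m; "grip_width": opening from 0.0 (shut) to 1.0 (fully open); "grip_force": force on a finger pad.
Only numpy, scipy, OpenCV 4.12 (cv2) and the standard library are available. Lean on these libraries where they do the work, as an engineer would, in place of code of your own. Each camera call takes 0.05 s, during which the arm holds its last target. There are 200 camera calls.

TASK

First slide the hot plate's heat lever all the way to off, then lift the sauce pot off it and stand it upright on the round mat, wholly on it. With the heat still off, lay every croquette from the tray in the hot plate's pan in a single layer (none standing on end or lying on another) and put the lid properly down on the rim; last, slide the heat lever level with the yellow tab to within a few millimetres. Leave the tab, the sauce bottle, the lunch boxes and the tongs where they are.

Things in the scene. Friction and masses are not known exactly. Their poses are not given: they have to be found in the camera images.
- warmer: Fixed electric hot plate: open rectangular dark steel pan, white control ledge on its near (-x) side. Origin on the work surface under the pan's centre, z up, y along the ledge. Pan inside 170 (x) by 210 (y) mm, walls 3 mm, floor at 45 mm height, rim at 78 mm. Ledge 66 by 200 mm, top at 45 mm; the lever's slot runs along y at x = -122 mm.
- heat (a joint): Heat lever: black grip on the ledge, 26 (x) by 16 (y) by 28 mm tall; slides along its slot against about 1.5 N friction, stays where left. Value in m: 0 = off, at the slot's +y end (green mark), growing towards -y (widening red wedge) to 0.110 = hottest; the grip stands at warmer y = 0.055 - value.
- heat_top (a point): Centre of the top of the heat lever's grip (white line), 73 mm above the work surface; axes as the warmer's.
- tab (a joint): Yellow setting tab on the -x side of the lever's slot (warmer x = -145 mm), 12 by 7 by 5 mm, stiff; marks the keep-warm setting, differs from start to start, not to be moved. Value in m on the lever's scale: lever and tab are level when both joints read the same.
- tab_top (a point): Centre of the top of the yellow tab; axes as the warmer's.
- pot: Closed round steel sauce pot, 112 mm across (116 over its lid), 78 mm tall without handle, about 0.45 kg; starts standing in the pan. Origin at the centre of its underside, z up. A rigid bail arches over it along its y axis; the level black grip sleeve is 16 mm thick, 70 mm long along y, its axis 126 mm above the origin, 40 mm of free air below.
- pot_grip (a point): Middle of the pot's grip sleeve; its y axis runs along the sleeve.
- mat: Fixed round black rubber pot mat with a thin red circle, 160 mm across, 10 mm thick. Origin at the centre of its underside.
- tray: Fixed shallow steel tray that holds the croquettes, 210 (x) by 190 (y) by 12 mm tall outside, walls and floor 3 mm. Origin at the centre of its underside.
- lid: Loose lid of the hot plate, flat red metal, 190 (x) by 230 (y) mm, 0.35 kg; a lip 8 mm deep fits over the outside of the pan's rim, 4 mm spare each side, either way round. Starts on the work surface, lip down. Origin at the centre of the lip's lower edge (seated: 70 mm above the warmer's), z up; its top is 12 to 16 mm above that.
- lid_grip (a point): Centre of the lid's black bar handle, 52 mm above the lid's origin; the bar is 16 (x) by 100 (y) by 14 mm, along y, on two posts 76 mm apart, with 29 mm of free air below it.
- cr1: A golden-brown croquette, rounded block 58 (x) by 30 (y) by 26 (z) mm, 45 g, firm; starts lying in the tray. Origin at its centre. Absent (None) in some starts.
- cr2: A golden-brown croquette, rounded block 58 (x) by 30 (y) by 26 (z) mm, 45 g, firm; starts lying in the tray. Origin at its centre. Absent (None) in some starts.
- cr3: A golden-brown croquette, rounded block 58 (x) by 30 (y) by 26 (z) mm, 45 g, firm; starts lying in the tray. Origin at its centre. Absent (None) in some starts.
- cr4: A golden-brown croquette, rounded block 58 (x) by 30 (y) by 26 (z) mm, 45 g, firm; starts lying in the tray. Origin at its centre. Absent (None) in some starts.
- cr5: A golden-brown croquette, rounded block 58 (x) by 30 (y) by 26 (z) mm, 45 g, firm; starts lying in the tray. Origin at its centre. Absent (None) in some starts.
- sauce_bottle: Bystander: brown sauce bottle with a red cap, 56 mm across, 170 mm tall; origin at the centre of its underside.
- bento_stack: Bystander: stack of three empty black lunch boxes, 160 by 220 by 50 mm; origin at the centre of its underside.
- tongs: Bystander: steel tongs lying flat, 185 mm long along x, 70 mm wide at the tips, 14 mm tall; origin at their middle, on the work surface.
Not all that is in view belongs to the job. Leave any purple, red or white look-alike of the cr1 alone.

How it is judged (in metres and radians):
On the way, in this order (a step that is already met when the one before it is completed fails the run):
1. the heat lever is fully at off (within 6 mm of its end), the pot still in the pan (value of joint heat below 0.006 m and horizontal distance between pot and warmer below 0.07 m and z of pot in the frame of warmer below 0.055 m), for 0.2 s.
2. heat off, the pot stands upright on the mat, its centre within 23 mm of the mat's, let go (value of joint heat below 0.006 m and horizontal distance between pot and mat below 0.023 m and z of pot in the frame of mat between 0.006 and 0.014 m and angle between pot's own z axis and vertical below 0.06 rad and linear speed of pot below 0.02 m/s and contact force between pot and the fingers below 0.1 N), for 0.3 s.
3. heat off, every croquette lies in the pan and the lid is down on the rim, let go (value of joint heat below 0.006 m and x of cr1 in the frame of warmer between -0.085 and 0.085 m and y of cr1 in the frame of warmer between -0.105 and 0.105 m and z of cr1 in the frame of warmer between 0.045 and 0.066 m and x of cr2 in the frame of warmer between -0.085 and 0.085 m and y of cr2 in the frame of warmer between -0.105 and 0.105 m and z of cr2 in the frame of warmer between 0.045 and 0.066 m and x of cr3 in the frame of warmer between -0.085 and 0.085 m and y of cr3 in the frame of warmer between -0.105 and 0.105 m and z of cr3 in the frame of warmer between 0.045 and 0.066 m and x of cr4 in the frame of warmer between -0.085 and 0.085 m and y of cr4 in the frame of warmer between -0.105 and 0.105 m and z of cr4 in the frame of warmer between 0.045 and 0.066 m and x of cr5 in the frame of warmer between -0.085 and 0.085 m and y of cr5 in the frame of warmer between -0.105 and 0.105 m and z of cr5 in the frame of warmer between 0.045 and 0.066 m and horizontal distance between lid and warmer below 0.009 m and z of lid in the frame of warmer between 0.066 and 0.074 m and angle between lid's own z axis and vertical below 0.03 rad and angle between the y axis of lid and the y axis of warmer, either way round below 0.1 rad and linear speed of lid below 0.02 m/s and contact force between lid and the fingers below 0.1 N), for 0.3 s.
At the end, for the whole second after the job is handed in: Heat lever within 5 mm of level with the yellow tab; pot upright on the mat (centres within 23 mm); every croquette present lying in the pan in one layer; lid level, down on the rim (centre within 9 mm, height within 4 mm of seated); all at rest and let go (y of heat_top in the frame of tab_top between -0.005 and 0.005 m and horizontal distance between pot and mat below 0.023 m and z of pot in the frame of mat between 0.006 and 0.014 m and angle between pot's own z axis and vertical below 0.06 rad and linear speed of each of pot, lid below 0.02 m/s and contact force between each of pot, lid and the fingers below 0.1 N and x of cr1 in the frame of warmer between -0.085 and 0.085 m and y of cr1 in the frame of warmer between -0.105 and 0.105 m and z of cr1 in the frame of warmer between 0.045 and 0.066 m and x of cr2 in the frame of warmer between -0.085 and 0.085 m and y of cr2 in the frame of warmer between -0.105 and 0.105 m and z of cr2 in the frame of warmer between 0.045 and 0.066 m and x of cr3 in the frame of warmer between -0.085 and 0.085 m and y of cr3 in the frame of warmer between -0.105 and 0.105 m and z of cr3 in the frame of warmer between 0.045 and 0.066 m and x of cr4 in the frame of warmer between -0.085 and 0.085 m and y of cr4 in the frame of warmer between -0.105 and 0.105 m and z of cr4 in the frame of warmer between 0.045 and 0.066 m and x of cr5 in the frame of warmer between -0.085 and 0.085 m and y of cr5 in the frame of warmer between -0.105 and 0.105 m and z of cr5 in the frame of warmer between 0.045 and 0.066 m and horizontal distance between lid and warmer below 0.009 m and z of lid in the frame of warmer between 0.066 and 0.074 m and angle between lid's own z axis and vertical below 0.03 rad and angle between the y axis of lid and the y axis of warmer, either way round below 0.1 rad and velocity of joint heat between -0.005 and 0.005 m/s); the robot touches nothing.
It fails at once if the yellow tab is shifted along its track by more than 5 mm (distance of tab_top from where it was at the start of the episode above 0.005 m).
It fails at once if the sauce bottle is moved by more than 30 mm (distance of sauce_bottle from where it was at the start of the episode above 0.03 m).
It fails at once if the stack of lunch boxes is moved by more than 30 mm (distance of bento_stack from where it was at the start of the episode above 0.03 m).
It fails at once if the pair of tongs is moved by more than 30 mm (distance of tongs from where it was at the start of the episode above 0.03 m).
Of cr1, cr2, cr3, cr4, cr5 only 3 to 5 are there at a start; the rules pass over those that are not, and their reading is None.
At some moment in a run one of cr1, cr2, cr3, cr4, cr5, lid may be knocked a few centimetres aside while the robot is not near it.
Once in a run the grip may slacken for a moment while it holds something.
It also fails if it takes over 210 s, if anything falls off the work surface, if the arm or the gripper's body presses on something with over 40 N, if the wrist force passes 120 N, or if a joint passes its speed limit or range.

## Working session

There is one attempt and no reset: what is moved stays moved. The work goes in short steps, each a Python script; the robot and the scene stay as the last script left them, time stands still between calls to the robot, and variables do not carry over. Pictures are saved under pics/ and viewed, at most 14 in all, crops included, and the job is handed in when it is done.

```bash
ls; mkdir -p pics; python3 - <<'E'
from cell import robot, grip, kin, viewer
import cv2,numpy as np
o=robot.observe();print(o['t'],o['tcp_pos'],o['tcp_rot'])
ims=[]
for c in ['scene','top']:
    im=viewer.read_camera(c);cv2.imwrite(f'pics/{c}0.png',im[:,:,::-1])
    i=viewer.camera_info(c);R=np.array(i['R']);t=np.array(i['t']);print(c,-R.T@t,R[2],np.array(i['camera_matrix'])[0,0])
    for n in ['warmer','heat_top','tab_top','pot','pot_grip','mat','tray','lid','lid_grip','cr1','sauce_bottle','bento_stack','tongs']:
        for d in viewer.pinpoint(n,c):
            p=R.T@(np.array(d['at'])-t);q=np.array(i['camera_matrix'])@d['at'];print(n,round(d['confidence'],2),p.round(),(q[:2]/q[2]).round())
E
```

```text
pics
0.0 [285.32713557 583.38724155 213.65515101] [-7.08275088e-01 -3.06042101e+00  2.64858273e-03]
scene [ 998.90302242 -450.22017346 1163.00854027] [-0.39599814  0.39466096 -0.8291129 ] 405.82694447306545
warmer 0.81 [601.  27.  -2.] [300. 256.]
heat_top 0.4 [477.  41.  75.] [277. 217.]
pot 0.89 [615.  11.  44.] [300. 255.]
pot_grip 0.68 [614.  10. 170.] [302. 234.]
pot_grip 0.32 [460. 338.   6.] [333. 178.]
mat 0.91 [ 533. -236.   -2.] [223. 294.]
tray 0.91 [458. 337.   6.] [332. 178.]
lid 0.8 [ 489. -449.    4.] [154. 330.]
lid_grip 0.67 [ 764. -273.   -0.] [265. 359.]
lid_grip 0.63 [ 493. -449.   52.] [151. 326.]
cr1 0.62 [280. 297.  13.] [291. 155.]
cr1 0.61 [364. 523.  13.] [347. 138.]
cr1 0.56 [455. 375.  19.] [339. 170.]
cr1 0.51 [476. 305.  14.] [330. 184.]
cr1 0.43 [406. 297.  14.] [315. 174.]
cr1 0.39 [246. 419.  14.] [307. 135.]
sauce_bottle 0.73 [601.  27.   0.] [300. 255.]
sauce_bottle 0.7 [757. 219.   1.] [375. 251.]
bento_stack 0.86 [ 766. -273.   -0.] [265. 360.]
bento_stack 0.35 [599.  27.  -1.] [299. 255.]
tongs 0.56 [353. 105.  -0.] [266. 197.]
tongs 0.49 [ 533. 
[... 392 characters left out ...]
 0.69 [609.   5. 168.] [293. 177.]
mat 0.92 [ 530. -237.   -2.] [368. 217.]
tray 0.59 [460. 340.  -3.] [180. 238.]
lid 0.56 [ 487. -449.    1.] [437. 231.]
lid_grip 0.76 [ 486. -446.   52.] [443. 229.]
cr1 0.72 [280. 294.  13.] [192. 298.]
cr1 0.61 [470. 301.  18.] [192. 234.]
cr1 0.51 [369. 528.  15.] [114. 267.]
cr1 0.5 [240. 416.  17.] [149. 312.]
cr1 0.49 [456. 375.  19.] [167. 238.]
cr1 0.44 [405. 299.  16.] [192. 256.]
sauce_bottle 0.57 [757. 216.  -1.] [224. 145.]
sauce_bottle 0.42 [ 486. -447.   52.] [444. 229.]
bento_stack 0.75 [ 760. -279.    1.] [380. 146.]
bento_stack 0.68 [406. 299.  15.] [192. 255.]
tongs 0.97 [355. 103.  -0.] [258. 273.]
tongs 0.17 [611.   5. 170.] [293. 177.]
```

```bash
python3 - <<'E'
import cv2
a=cv2.imread('pics/top0.png');cv2.imwrite('pics/top0b.png',cv2.resize(a[100:340,90:490],None,fx=2,fy=2,interpolation=cv2.INTER_CUBIC))
a=cv2.imread('pics/scene0.png');cv2.imwrite('pics/scene0b.png',cv2.resize(a[100:400,110:430],None,fx=2,fy=2,interpolation=cv2.INTER_CUBIC))
E
```

```text
(no output)
```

View pics/top0b.png

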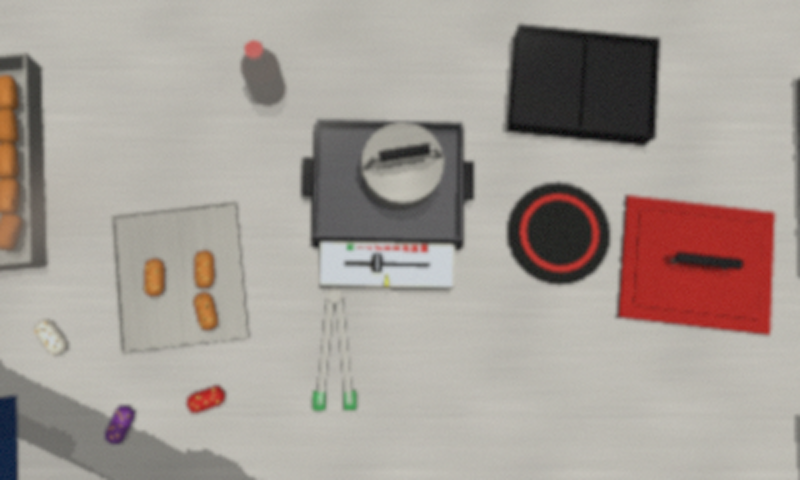

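View pics/scene0b.png

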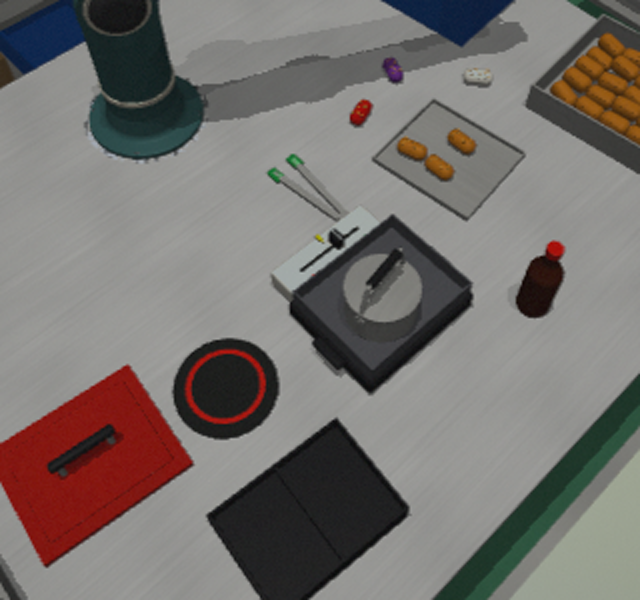

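The top crop shows three golden croquettes in the tray at (155,277), (205,268) and (206,310). The white (50,337), purple (120,424) and red (206,399) look-alikes are outside the tray, and the crate of brown ones at the far left is off the job. The lever is at (377,262), the tab at (387,281), the green off mark at (350,246), the pot in the pan, the mat at (558,232) and the lid at (700,263).

```bash
cat > h.py <<'E'
from cell import robot, grip, kin, viewer
import cv2,numpy as np
from scipy.spatial.transform import Rotation as Ro
def down(a):
    "rotvec of tool-down with finger closing line at world angle a (wrapped to the nearest half turn)"
    y=np.array([np.cos(a),np.sin(a),0]);z=np.array([0,0,-1.]);return Ro.from_matrix(np.c_[np.cross(y,z),y,z]).as_rotvec()
def best(p,a):
    "closing angle a or a+pi, whichever keeps joints nearest"
    q0=np.array(robot.observe()['joints']);c=[]
    for b in (a,a+np.pi):
        q=kin.ik(list(p),down(b))
        if q is not None:c.append((np.abs(np.array(q)-q0).max(),b))
    return min(c)[1]
def cam(n):
    i=viewer.camera_info(n);return np.array(i['camera_matrix']),np.array(i['R']),np.array(i['t'])
def shot(n,f=None):
    K=cam(n);im=viewer.read_camera(n)
    if f:cv2.imwrite(f'pics/{f}.png',im[:,:,::-1])
    return im,K
def ray(px,C,z):
    "pixels -> world points on plane z"
    K,R,t=C;px=np.atleast_2d(px).astype(float);d=np.c_[px,np.ones(len(px))]@np.linalg.inv(K).T@R;c=-R.T@t
    return c+d*((z-c[2])/d[:,2])[:,None]
def tri(pairs):
    "triangulate [(px,C),...]"
    A=[];b=[]
    for px,C in pairs:
        K,R,t=C;d=R.T@np.linalg.inv(K)@[px[0],px[1],1];d/=np.linalg.norm(d);P=np.eye(3)-np.outer(d,d);A.append(P);b.append(P@(-R.T@t))
    return np.linalg.solve(sum(A),sum(b))
def pin(n,c,C):
    K,R,t=C;return [(round(d['confidence'],2),(R.T@(np.array(d['at'])-t)).round(1)) for d in viewer.pinpoint(n,c)]
E
python3 - <<'E'
from h import *
o=robot.observe();K,R,t=cam('wrist');T=Ro.from_rotvec(o['tcp_rot']).as_matrix()
print(K,'cam in tool',T.T@(-R.T@t-o['tcp_pos']),'axis',T.T@R[2])
for z in (330,400,450):
  for x in (430,470,520,600):print(z,x,[kin.ik([x,y,z],down(a)) is not None for y in (25,-50) for a in (1.5,-1.6,0,3.1)])
E
```

```text
[[326.29286612   0.         280.60815688]
 [  0.         326.29286612 200.34845887]
 [  0.           0.           1.        ]] cam in tool [  80.34706481   -0.44586302 -169.97207791] axis [-2.81761573e-01 -7.01269189e-04  9.59484197e-01]
330 430 [True, True, True, True, True, True, True, False]
330 470 [True, True, True, True, True, True, True, True]
330 520 [True, True, True, True, True, True, True, True]
330 600 [True, True, True, True, True, True, True, True]
400 430 [True, True, True, True, True, True, True, False]
400 470 [True, True, True, False, True, True, True, True]
400 520 [True, True, True, True, True, True, True, True]
400 600 [True, True, True, True, True, True, True, True]
450 430 [True, True, True, True, True, True, True, False]
450 470 [True, True, True, False, True, True, True, False]
450 520 [True, True, True, True, True, True, True, True]
450 600 [True, True, True, True, True, True, True, True]
```

```bash
python3 - <<'E'
from h import *
for k,(x,y,a) in enumerate([(560,60,np.pi/2),(500,-40,np.pi/2)]):
    robot.movep([x,y,260],down(a));robot.hold(.3)
    im,C=shot('wrist',f'w{k}');np.savez(f'w{k}.npz',K=C[0],R=C[1],t=C[2])
    for n in ['warmer','heat_top','tab_top','pot','pot_grip','mat']:print(n,pin(n,'wrist',C))
print(robot.observe()['t'],robot.observe()['joints'])
E
```

```text
warmer [(0.87, array([599.3,  27.3,   2.1])), (0.27, array([474.8,  49.5,  76.1])), (0.24, array([406.8, 299.6,  16.9]))]
heat_top [(0.56, array([474.9,  47.8,  75.4]))]
tab_top [(0.46, array([456.7,  32.3,  48.7]))]
pot [(0.79, array([614.3,  11. ,  39.2])), (0.57, array([597.3,  25.7,   2.8])), (0.34, array([476.6,  46.8,  74.2]))]
pot_grip [(0.91, array([609.7,  12.5, 167.6])), (0.68, array([450.8, 379. ,  16.9]))]
mat [(0.75, array([ 532.9, -238.7,   -2.2])), (0.42, array([478.7,  44.6,  74.9]))]
warmer [(0.86, array([596.5,  26.2,   3.4])), (0.57, array([478.2,  45.9,  77.5]))]
heat_top [(0.63, array([478. ,  46.9,  75.5]))]
tab_top [(0.65, array([455.3,  32.1,  50.8]))]
pot [(0.79, array([610.9,  10.6,  40. ]))]
pot_grip [(0.71, array([609.5,  10.4, 170.4]))]
mat [(0.74, array([ 534.2, -236.2,   -2.3]))]
5.3667 [-0.25760712  0.16224187  0.30430157  1.92539228 -0.05537393  1.06210645
  1.64085877]
```

View pics/w0.png

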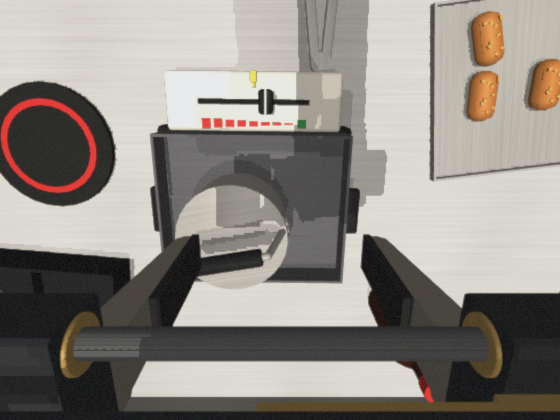

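View pics/w1.png

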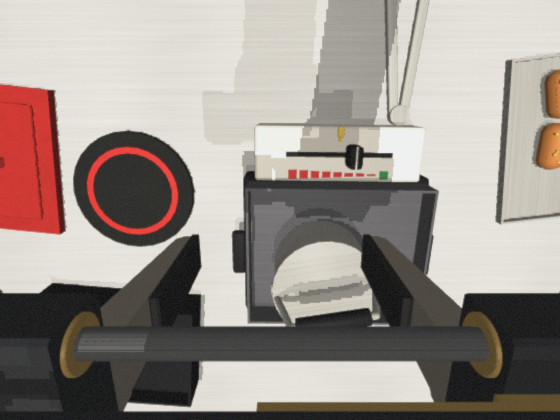

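w0: ledge (166–342, 71–131), lever (266,101), tab (253,77), green mark (302,125), pot grip sleeve (230,262), mat (58,143). w1 agrees. Now I'll compute the warmer's pose from the ledge and pan edges.

```bash
cat >> h.py <<'E'
def load(k):
    d=np.load(f'{k}.npz');return cv2.imread(f'pics/{k}.png'),(d['K'],d['R'],d['t'])
def rect(mask,C,z):
    "minAreaRect in world of the biggest blob of a mask at height z: centre, size, angle of long side (rad)"
    n,l,s,_=cv2.connectedComponentsWithStats(mask.astype(np.uint8));m=(l==1+s[1:,4].argmax()).astype(np.uint8)
    c=max(cv2.findContours(m,cv2.RETR_EXTERNAL,cv2.CHAIN_APPROX_NONE)[0],key=len)[:,0]
    P=ray(c,C,z)[:,:2].astype(np.float32);B=cv2.boxPoints(cv2.minAreaRect(P));e=[B[1]-B[0],B[2]-B[1]];L=max(e,key=np.linalg.norm)
    return B.mean(0),sorted(float(np.linalg.norm(v)) for v in e),np.arctan2(L[1],L[0])%np.pi
E
python3 - <<'E'
from h import *
P=[]
for k,roi in (('w0',(60,134,155,350)),('w1',(120,184,250,430))):
    im,C=load(k);h=cv2.cvtColor(im,cv2.COLOR_BGR2HSV);r=np.zeros(im.shape[:2],bool);r[roi[0]:roi[1],roi[2]:roi[3]]=1
    yel=r&(abs(h[...,0].astype(int)-27)<6)&(h[...,1]>110)
    ys,xs=np.nonzero(yel);print(k,'tab px',xs.mean(),ys.mean(),len(xs),ray([xs.mean(),ys.mean()],C,50))
    P.append(((xs.mean(),ys.mean()),C))
    grn=r&(abs(h[...,0].astype(int)-65)<25)&(h[...,1]>90);ys,xs=np.nonzero(grn);print('green',ray([xs.mean(),ys.mean()],C,45))
    blk=r&(h[...,2]<60);ys,xs=np.nonzero(blk);
    cv2.imwrite(f'pics/{k}c.png',cv2.resize(im[roi[0]-5:roi[1]+8,roi[2]-10:roi[3]+10],None,fx=3.5,fy=3.5,interpolation=cv2.INTER_CUBIC))
print('tab tri',tri(P))
a=[cv2.imread(f'pics/w{k}c.png') for k in (0,1)];w=min(x.shape[1] for x in a)
cv2.imwrite('pics/ledge.png',np.vstack([x[:,:w] for x in a]))
E
```

```text
w0 tab px 252.63291139240508 77.32911392405063 79 [[450.85873684  29.30107599  50.        ]]
green [[500.57391067  83.55416816  45.        ]]
w1 tab px 340.6268656716418 132.73134328358208 67 [[450.42274748  28.99367224  50.        ]]
green [[500.54741225  83.49825461  45.        ]]
tab tri [450.6444051   29.22618104  48.39784617]
```

View pics/ledge.png

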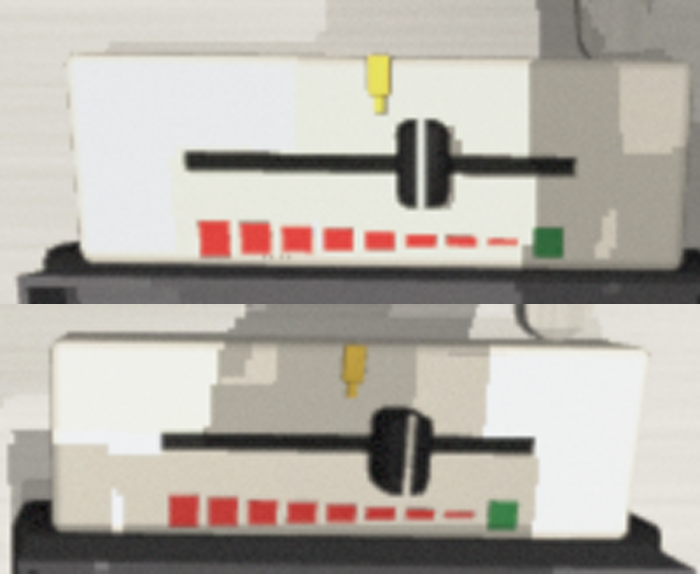

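```bash
python3 - <<'E'
from h import *
_,C0=load('w0');_,C1=load('w1')
for n,a,b in [('TL',(166.4,71.3),(255.7,125.1)),('TR',(340.7,73),(425.1,127.4)),('slotL',(197.9,100.7),(286.3,154.1)),('slotR',(309.3,102.4),(392.3,155.3)),('lever',(265.3,101.3),(356.6,158))]:
    z=73 if n=='lever' else 45
    print(n,tri([(a,C0),(b,C1)]).round(1),ray(a,C0,z).round(1),ray(b,C1,z).round(1))
for k,C in (('w0',C0),('w1',C1)):
    im,_=load(k);h=cv2.cvtColor(im,cv2.COLOR_BGR2HSV)
    r=np.zeros(im.shape[:2],bool);r[:280,:200]=1
    red=r&((h[...,0]<8)|(h[...,0]>172))&(h[...,1]>140);
    if k=='w1': red[:,:80]=0
    ys,xs=np.nonzero(red);P=ray(np.c_[xs,ys],C,10);print('mat',cv2.minEnclosingCircle(P[:,:2].astype(np.float32)))
E
```

```text
TL [443.3 -69.2  34.8] [[444.4 -66.   45. ]] [[442.5 -68.3  45. ]]
TR [445.2 126.5  44.9] [[445.8 126.1  45. ]] [[444.5 126.9  45. ]]
slotL [475.4 -32.9  47.4] [[475.3 -33.4  45. ]] [[475.8 -32.8  45. ]]
slotR [476.9  92.4  44.8] [[477.   92.3  45. ]] [[476.8  92.3  45. ]]
lever [476.   43.9  72.3] [[476.1  43.9  73. ]] [[475.8  43.9  73. ]]
mat ((531.7066650390625, -237.1515350341797), 60.92002868652344)
mat ((531.7568969726562, -236.82569885253906), 60.83281326293945)
```

```bash
python3 - <<'E'
from h import *
a=np.pi/2-.011
robot.movep([476,43.9,120],down(a));grip(.6)
robot.servo_line([476,43.9,54],feed=100);grip(0,6)
o=robot.observe();print(o['grip_width']*92,o['contact_force'])
robot.servo_line([476.4,85,54],feed=50)
print(robot.observe()['contact_force'].round(1) if hasattr(robot.observe()['contact_force'],'round') else '')
grip(.6);robot.servo_line([476.4,85,150],feed=150)
robot.movep([540,40,290],down(a));robot.hold(.3)
im,C=shot('wrist','w2');np.savez('w2.npz',K=C[0],R=C[1],t=C[2])
for n in ['heat_top','pot','pot_grip','mat']:print(n,pin(n,'wrist',C))
im,C=shot('scene','s2')
for n in ['heat_top','pot','pot_grip']:print(n,pin(n,'scene',C))
print(robot.observe()['t'])
_,C0=load('w0')
p=ray([(197,270),(263,256)],C0,171);print(p,p.mean(0))
E
```

```text
15.810252358459392 [-0.5805111   0.51093745  2.47501177]
[-0.3 -4.3  5.3]
heat_top [(0.63, array([477. ,  89.4,  75.2]))]
pot [(0.83, array([611.2,   6.9,  40.9]))]
pot_grip [(0.97, array([612.3,  11. , 168.9]))]
mat [(0.64, array([ 531.5, -235.1,   -2. ])), (0.52, array([599.2,  25.6,   6.4]))]
heat_top [(0.61, array([478.4,  81.6,  76.2])), (0.42, array([351.3, 103.1,  -1.8])), (0.18, array([475.7, 303.6,  15.5])), (0.16, array([756.3, 216.3,   1.6]))]
pot [(0.72, array([615.3,   9.9,  47. ]))]
pot_grip [(0.86, array([615.4,   8.3, 170.9]))]
12.15
[[619.56715965 -13.5195014  171.        ]
 [605.90101327  44.88889616 171.        ]] [612.73408646  15.68469738 171.        ]
```

View pics/w2.png

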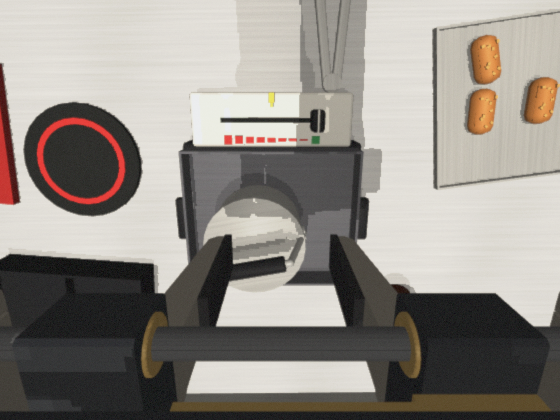

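The lever reads y≈85 and hit its end, next to the green mark at (317,120), so it's off. The sleeve runs (232,270)–(284,264). Grasping the pot next.

```bash
python3 - <<'E'
from h import *
C=cam('top');p=ray([(280,177.5),(305,174)],C,171);d=p[0]-p[1];print(p.mean(0),np.arctan2(d[1],d[0]))
a=.5*(np.arctan2(d[1],d[0])+1.801)-np.pi/2
x,y=612,10.5
a=best([x,y,240],a)
robot.movep([x,y,240],down(a));grip(.8)
robot.servo_line([x,y,152],feed=100);grip(0,40)
o=robot.observe();print(o['grip_width']*92,o['contact_force'])
robot.servo_line([x,y,290],feed=100)
o=robot.observe();print(o['grip_width']*92,o['contact_force'],o['wrist_torque'])
robot.servo_line([531.7,-237,290],feed=150);robot.hold(.3)
o=robot.observe();print(o['grip_width']*92,o['contact_force'],o['wrist_torque'],o['t'])
for c in ('scene','top'):
    im,C=shot(c,c+'3')
    for n in ('pot','pot_grip'):print(c,n,pin(n,c,C))
E
```

```text
[613.02553618   6.54612233 171.        ] 1.7254264262893058
15.032053222771198 [ 1.21080317  1.38534401 -0.4472381 ]
15.01793262521413 [-0.04894623 -0.31217344 -3.8979049 ] [-0.12973248 -0.00346174 -0.00023012]
14.80870120939888 [-0.13440184  0.15886086 -3.59046677] [-0.06792072  0.01388555 -0.00604034] 19.3667
scene pot [(0.69, array([ 529.9, -239.3,  185.3])), (0.38, array([ 535.3, -238.5,  306.3]))]
scene pot_grip [(0.69, array([ 532.2, -239.7,  308.1])), (0.29, array([ 490.6, -447.8,    2.9]))]
top pot [(0.65, array([ 531. , -241. ,  186.4]))]
top pot_grip [(0.58, array([ 528.6, -244.5,  310.9]))]
```

```bash
python3 - <<'E'
import cv2
a=cv2.imread('pics/scene3.png');cv2.imwrite('pics/scene3b.png',cv2.resize(a[130:380,110:430],None,fx=2,fy=2))
E
```

```text
(no output)
```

View pics/scene3b.png

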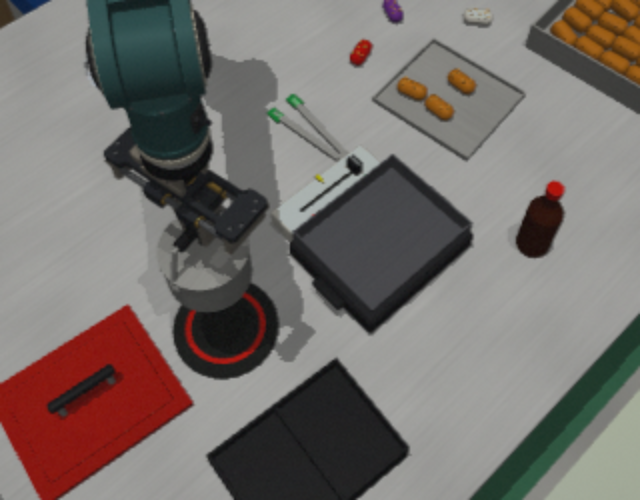

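The pot hangs level over the mat, its centre within 4 mm. The pan is empty and the lever is at off. I'll lower until contact.

```bash
cat >> h.py <<'E'
def lower(x,y,z0,zmin,step=1,df=2.5):
    "slow descent until the upward force rises by df or zmin"
    robot.servo_line([x,y,z0],feed=100);robot.hold(.2);f0=robot.observe()['contact_force'][2];z=z0
    while z>zmin:
        z-=step;robot.servo_line([x,y,z],feed=25)
        if robot.observe()['contact_force'][2]-f0>df:break
    return z
E
python3 - <<'E'
from h import *
print(lower(532,-234.5,123,112));grip(.5)
o=robot.observe();robot.servo_line([532,-234.5,230],feed=120)
for c in ('scene','top'):
    im,C=shot(c)
    for n in ('pot','mat','lid','lid_grip'):print(c,n,pin(n,c,C))
# look at tray
robot.movep([480,320,230],down(np.pi/2-.011));robot.hold(.3)
im,C=shot('wrist','w4');np.savez('w4.npz',K=C[0],R=C[1],t=C[2]);print(pin('cr1','wrist',C))
for d in viewer.silhouettes('cr1','wrist'):print(round(d['confidence'],2),d['mask'].sum(),rect(d['mask'],C,16))
print(robot.observe()['t'])
E
```

```text
116
scene pot [(0.78, array([ 532.2, -236. ,   10.8])), (0.61, array([481. ,  84.7,  78.2]))]
scene mat [(0.59, array([ 532.4, -236.3,    0. ]))]
scene lid [(0.83, array([ 487. , -448.8,    2.4]))]
scene lid_grip [(0.63, array([ 492.1, -451.5,   50.5]))]
top pot [(0.83, array([ 527.3, -240.9,   14.3]))]
top mat []
top lid [(0.79, array([ 483.3, -450. ,    0.8])), (0.63, array([ 484.2, -447.9,   49.9]))]
top lid_grip [(0.68, array([ 483.7, -447.2,   50.6])), (0.2, array([ 529.2, -240.7,  135.2]))]
[(0.89, array([453. , 379.1,  18.6])), (0.86, array([408.6, 300. ,  15.5])), (0.78, array([470.4, 301.3,  19.5])), (0.77, array([366.5, 523.5,  14.7]))]
0.85 1086 (array([469.0638 , 303.02783], dtype=float32), [30.289005279541016, 55.70358657836914], np.float32(0.0423565))
0.74 1330 (array([407.21255, 298.09375], dtype=float32), [30.64043426513672, 59.185882568359375], np.float32(0.29566413))
0.67 1482 (array([366.59375, 524.7786 ], dtype=float32), [31.735776901245117, 57.18734359741211], np.float32(0.67523426))
0.62 1104 (array([456.6452 , 377.84863], dtype=float32), [30.008508682250977, 56.66017150878906], np.float32(0.05774385))
0.53 74 (array([296.85794, 280.5126 ], dtype=float32), [3.6823573112487793, 19.7476863861084], np.float32(1.5596509))
28.1083
```

View pics/w4.png

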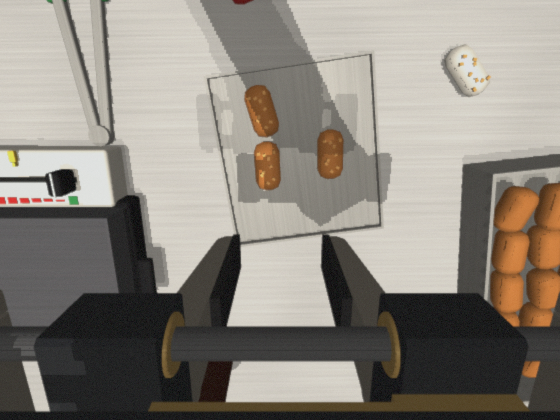

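w4 shows the three croquettes in the tray at (261,110), (267,166) and (330,153), all golden and inside the tray. The white look-alike at (467,70) and the crate at right stay untouched. I'll move the croquettes one by one, re-measuring before each.

```bash
cat > cr.py <<'E'
from h import *
W=np.array([598.2,28.3]);yaw=-.011;Rw=np.array([[np.cos(yaw),-np.sin(yaw)],[np.sin(yaw),np.cos(yaw)]])
def wp(x,y):return W+Rw@[x,y]
def find():
    "croquettes in the tray: list of (x,y,angle) from a wrist view"
    robot.movep([480,320,230],down(np.pi/2-.011));robot.hold(.2)
    im,C=shot('wrist');r=[]
    for d in viewer.silhouettes('cr1','wrist'):
        if d['mask'].sum()<600:continue
        c,s,a=rect(d['mask'],C,16)
        if abs(c[0]-459)<125 and abs(c[1]-338)<115 and 22<s[0]<42 and 45<s[1]<70 and all(np.hypot(*(c-q[0]))>25 for q in r):r.append((c,a))
    return r
def move(c,a,spot):
    a=(a+np.pi/2)%np.pi-np.pi/2; x,y=c
    b=best([x,y,90],a+np.pi/2);grip(.5)
    robot.movep([x,y,90],down(b));robot.servo_line([x,y,13],feed=100);grip(0,15)
    robot.servo_line([x,y,150],feed=150);w=robot.observe()['grip_width']*92;print('held',w)
    if w<20:return False
    p=wp(*spot);e=best([*p,150],np.pi/2+yaw)
    if abs(e-b)>1.8:e=e-np.pi*np.sign(e-b)
    robot.movep([*p,150],down(e));w=robot.observe()['grip_width']*92;print('over pan',w)
    if w<20:return False
    robot.servo_line([*p,57],feed=100);print('at pan',robot.observe()['grip_width']*92);grip(.5);robot.servo_line([*p,150],feed=150);return True
E
python3 - <<'E'
from cr import *
_,C2=load('w2');_,C4=load('w4')
for a,b in (((486,59),(261,110)),((482,111),(267,166)),((541,100),(330,153))):print(tri([(a,C2),(b,C4)]).round(1))
r=find();print(r)
c,a=max(r,key=lambda q:q[0][1])
print(move(c,a,(-40,50)),robot.observe()['t'])
print(find())
E
```

```text
[405.5 297.9  17.7]
[468.9 303.1  18. ]
[455.1 377.4  17. ]
[(array([456.40424, 377.1568 ], dtype=float32), np.float32(0.0049468055)), (array([469.96088, 302.99255], dtype=float32), np.float32(3.1302578)), (array([406.71075, 298.23303], dtype=float32), np.float32(0.2509434))]
held 30.011745032372065
over pan 29.82384649178712
at pan 29.82778736956741
True 35.3833
[(array([406.56418, 297.99612], dtype=float32), np.float32(0.27304545)), (array([469.45996, 302.94138], dtype=float32), np.float32(0.036009245))]
```

```bash
python3 - <<'E'
from cr import *
for spot in ((40,0),(-40,-50)):
    r=find()
    if not r:print('none');continue
    c,a=max(r,key=lambda q:q[0][0]);print(c,a,move(c,a,spot),robot.observe()['t'])
robot.movep([520,30,290],down(np.pi/2-.011));robot.hold(.3)
im,C=shot('wrist','w5');np.savez('w5.npz',K=C[0],R=C[1],t=C[2]);print(pin('cr1','wrist',C))
shot('top','t5')
E
```

```text
held 29.49885520183479
over pan 29.933523430889494
at pan 29.64139166629055
[469.33447 303.08713] 0.043863878 True 43.9833
held 30.0173609039385
over pan 29.806165481933547
at pan 29.692622776952124
[406.97778 298.174  ] 0.29509944 True 52.45
[(0.98, array([559.5, -17.2,  56.9])), (0.79, array([554.7,  83.1,  58.8])), (0.68, array([615.3,  55.8,  60.7]))]
```

View pics/w5.png

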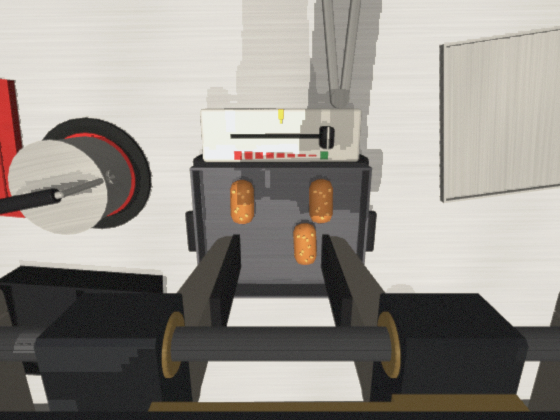

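The tray is empty. Three croquettes lie flat in the pan at (242,201), (321,200) and (305,243); the third had been nudged but is still fine. Next, measure the lid.

```bash
python3 - <<'E'
from cr import *
for k,(x,y) in (('w6',(530,-430)),('w7',(560,-390))):
    robot.movep([x,y,300],down(np.pi/2-.011));robot.hold(.3)
    im,C=shot('wrist',k);np.savez(k+'.npz',K=C[0],R=C[1],t=C[2])
    for n in ('lid','lid_grip'):print(n,pin(n,'wrist',C))
    h=cv2.cvtColor(im,cv2.COLOR_RGB2HSV);red=((h[...,0]<8)|(h[...,0]>172))&(h[...,1]>120)
    print(rect(cv2.morphologyEx(red.astype(np.uint8),cv2.MORPH_CLOSE,np.ones((5,5))),C,12))
print(robot.observe()['t'])
E
```

```text
lid [(0.62, array([ 485.6, -448.6,    1.2]))]
lid_grip [(0.86, array([ 487.1, -447.1,   52.2]))]
(array([ 484.44107, -447.75275], dtype=float32), [188.92164611816406, 228.974853515625], np.float32(1.4634855))
lid [(0.64, array([ 487. , -447.3,    2.5]))]
lid_grip [(0.97, array([ 485.1, -448.1,   48.8]))]
(array([ 484.5287 , -447.78384], dtype=float32), [188.99685668945312, 229.05284118652344], np.float32(1.463412))
56.4667
```

View pics/w6.png

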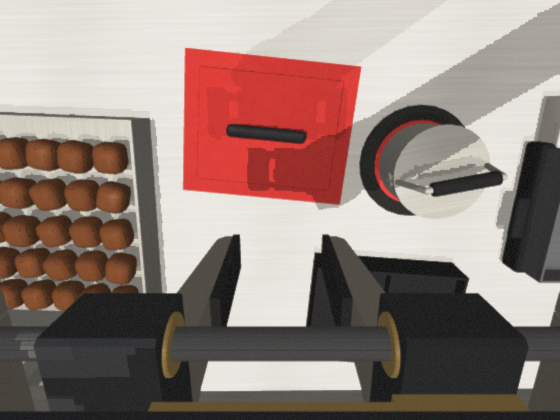

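View pics/w7.png

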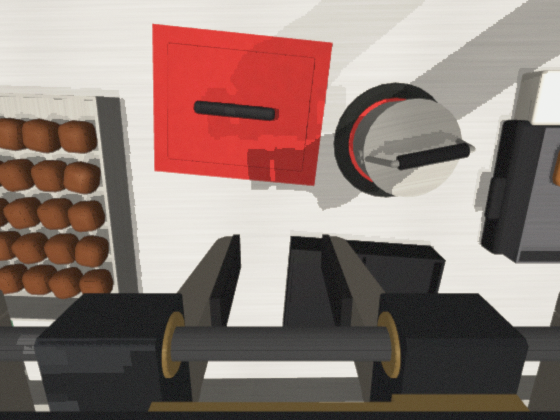

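Lid: red rectangle 189×229, centred (484.5,-447.8), yaw -0.107, with its black bar at (266,133) in w6 and (234,110) in w7. I'll pick it up.

```bash
python3 - <<'E'
from cr import *
_,C6=load('w6');_,C7=load('w7');print(tri([((266,133),C6),((234,110),C7)]))
x,y=484.5,-447.8;b=best([x,y,110],-.107);grip(.8)
robot.movep([x,y,110],down(b));robot.servo_line([x,y,34],feed=100);grip(0,45)
print(robot.observe()['grip_width']*92)
robot.servo_line([x,y,240],feed=100)
o=robot.observe();print(o['grip_width']*92,o['contact_force'],o['wrist_torque'])
robot.servo_line([*W,240],feed=150,rotation=down(b+.107-.011));robot.hold(.3)
o=robot.observe();print(o['grip_width']*92,o['wrist_torque'],o['tcp_pos'],o['t'])
robot.servo_line([*W,130],feed=100);robot.hold(.3);print(robot.observe()['tcp_pos'],robot.observe()['grip_width']*92)
for c in ('top','scene'):
    im,C=shot(c,c+'8')
    for n in ('lid','lid_grip'):print(c,n,pin(n,c,C))
    h=cv2.cvtColor(im,cv2.COLOR_RGB2HSV);red=((h[...,0]<8)|(h[...,0]>172))&(h[...,1]>120)
    print(rect(cv2.morphologyEx(red.astype(np.uint8),cv2.MORPH_CLOSE,np.ones((5,5))),C,108))
a=cv2.imread('pics/top8.png')[120:300,180:400];b=cv2.imread('pics/scene8.png')[150:330,200:420]
cv2.imwrite('pics/lid8.png',cv2.resize(np.vstack([a,b])if 0 else np.hstack([a,b]),None,fx=1.8,fy=1.8))
E
```

```text
[ 484.11808707 -447.71492851   54.49628013]
15.45050038430572
15.224217085733056 [-0.24054933  0.92908995 -3.08455407] [-0.0833473   0.04189365  0.04259556]
15.759452262370152 [-0.01958545  0.05953093 -0.02145805] [598.19748626  28.26155041 240.01936489] 65.8917
[598.34242263  28.38556523 130.27449926] 15.100954209820435
top lid [(0.68, array([755. , 218.4,  -4. ])), (0.63, array([595.5,  28.6,  96.7]))]
top lid_grip [(0.93, array([596.7,  31.3, 145.7]))]
(array([548.0534  , -17.140213], dtype=float32), [155.2429656982422, 284.9772644042969], np.float32(2.3013544))
scene lid [(0.73, array([602.4,  27.6,  99.8]))]
scene lid_grip [(0.57, array([600.5,  30.3, 150.2]))]
(array([600.4946  ,  26.089756], dtype=float32), [195.1466064453125, 232.9300537109375], np.float32(1.5686904))
```

View pics/lid8.png

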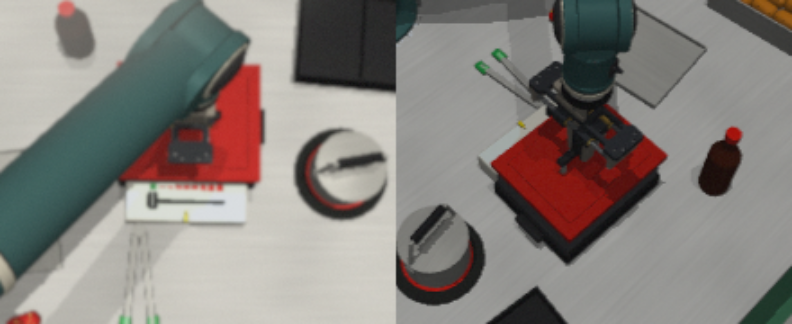

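The lid is level and aligned above the pan, so I'll lower it until it seats.

```bash
python3 - <<'E'
from cr import *
z=lower(*W,118,101,1,4);o=robot.observe();print(z,o['tcp_pos'],o['contact_force'],o['t'],o['grip_width']*92)
for c in ('scene',):
    im,C=shot(c,c+'9')
    for n in ('lid','lid_grip'):print(c,n,pin(n,c,C))
E
```

```text
103 [598.23223109  28.26252464 103.95552087] [-1.76050007  0.70955821  5.5513054 ] 71.9583 15.412244813884172
scene lid [(0.89, array([600.8,  27.7,  73.1])), (0.63, array([351.1, 101.6,   1.4]))]
scene lid_grip [(0.9, array([599.2,  28.1, 121.4])), (0.24, array([599.6,  27.1,  73.7]))]
```

```bash
python3 - <<'E'
from cr import *
grip(.6);robot.servo_line([*W,220],feed=120)
robot.movep([530,30,330],down(np.pi/2-.011));robot.hold(.3)
im,C=shot('wrist','wA');np.savez('wA.npz',K=C[0],R=C[1],t=C[2])
for n in ('lid','heat_top','tab_top'):print(n,pin(n,'wrist',C))
h=cv2.cvtColor(im,cv2.COLOR_RGB2HSV);red=((h[...,0]<8)|(h[...,0]>172))&(h[...,1]>120)
print(rect(cv2.morphologyEx(red.astype(np.uint8),cv2.MORPH_CLOSE,np.ones((5,5))),C,82),robot.observe()['t'])
yel=(abs(h[...,0].astype(int)-27)<6)&(h[...,1]>110)
for nm,m in (('wA',yel),):
    n,l,s,c=cv2.connectedComponentsWithStats(m.astype(np.uint8));k=1+s[1:,4].argmax();print(c[k],s[k,4],ray(c[k],C,50))
E
```

```text
lid [(0.59, array([600. ,  32.8,  72.1]))]
heat_top [(0.53, array([475.3,  86.7,  75.2])), (0.51, array([ 3.529e+02,  1.077e+02, -2.000e-01]))]
tab_top [(0.47, array([456.3,  30.2,  51.1]))]
(array([591.03735 ,  28.230194], dtype=float32), [200.0745391845703, 231.3384552001953], np.float32(1.5612636)) 75.5667
[280.        105.2173913] 46 [[450.07907998  29.26811493  50.        ]]
```

View pics/wA.png

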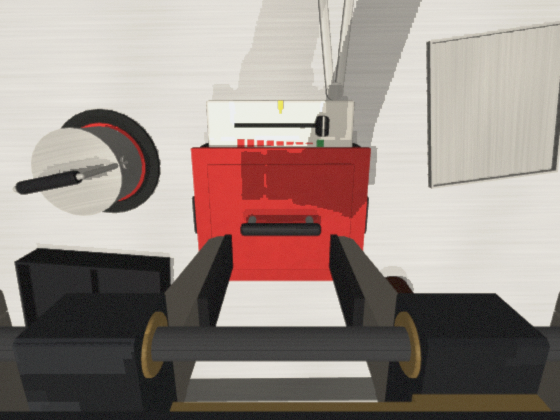

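The lid is seated square (y 28.2, yaw -0.01) and the lever is still at off. Last move: lever to the tab at y≈29.

```bash
python3 - <<'E'
from cr import *
a=np.pi/2-.011
robot.movep([476.8,84.7,120],down(a));grip(.5)
robot.servo_line([476.8,84.7,54],feed=100);grip(0,6);print(robot.observe()['grip_width']*92)
robot.servo_line([476.2,29.0,54],feed=40);robot.hold(.3);print(robot.observe()['tcp_pos'])
grip(.5);robot.servo_line([476.2,29,170],feed=120)
robot.movep([530,30,250],down(a));robot.hold(.3)
im,C=shot('wrist','wB');np.savez('wB.npz',K=C[0],R=C[1],t=C[2])
for n in ('heat_top','tab_top','lid'):print(n,pin(n,'wrist',C))
im,C=shot('scene')
for n in ('heat_top','pot','mat','lid'):print(n,pin(n,'scene',C))
b=cv2.imread('pics/wB.png')[30:290,130:430];cv2.imwrite('pics/wBc.png',cv2.resize(b,None,fx=2.3,fy=2.3,interpolation=cv2.INTER_CUBIC))
print(robot.observe()['t'])
E
```

```text
15.932953211534215
[476.31303351  29.40001973  54.1944122 ]
heat_top [(0.73, array([474.1,  33.5,  76.7]))]
tab_top [(0.43, array([455.1,  28.6,  51.5]))]
lid [(0.65, array([599.6,  30.1,  67.9]))]
heat_top [(0.6, array([482. ,  26.1,  75.1]))]
pot []
mat [(0.97, array([ 531.1, -234.1,   -0. ])), (0.25, array([ 533.8, -234.9,   10.9]))]
lid [(0.59, array([600.4,  28.6,  73.2]))]
82.9583
```

View pics/wBc.png

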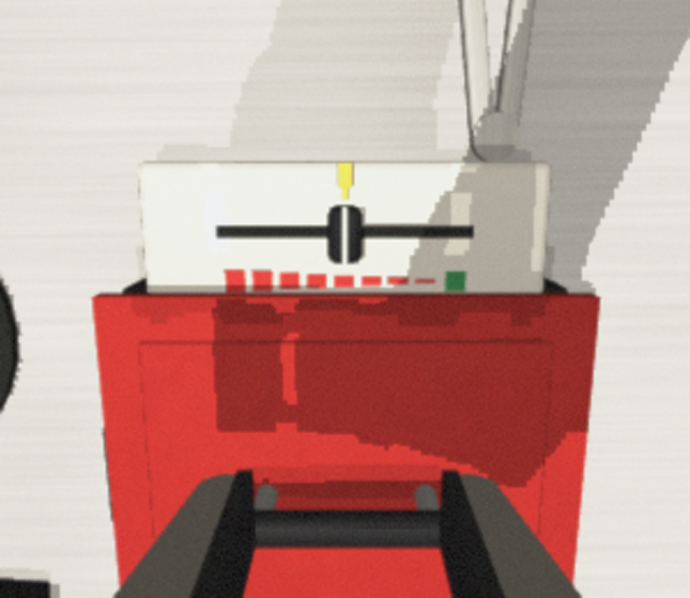

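The lever's white line (345,233) and the tab (345,180) are level, the lid is seated, and the gripper is clear of everything.

```bash
python3 - <<'E'
from cell import robot
print(robot.job_done())
E
```

```text
the job is handed in; nothing more can be done
None
```

I handed the job in at about 83 s of simulated time, and no verdict came back: the heat went off first, the pot stands on the mat, all three croquettes lie flat in the pan under the seated lid, and the lever is level with the yellow tab.

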